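# Load the yellow label roll onto the label stand

## Robot

A 6-joint arm with a two-finger parallel gripper is mounted at the origin on a cart in front of the work surface, level with it; the furniture and walls round the work are solid. World frame = base frame: x ahead of the robot, y to its left, z up, the work surface at z = 0. Lengths are in mm, angles in rad, forces in N, time in s.
With the tool pointing down it reaches from about 350 to 875 mm from the base axis. Payload 4.2 kg.
Tool frame: the origin (TCP) lies at the very end of the fingers, on their centre line; the grasp point (between the pads) lies 19 mm behind it; z points along the fingers, y is the line along which they close (so a half turn about z gives the same grasp; the last joint's range is limited). The gripper opens to 85 mm and grips with 20 to 120 N. Pads are 22 mm wide; open, the fingers measure 114 mm over their backs; the gripper's body (76 mm by 85 mm) begins 54 mm behind the grasp point. The pads swing forward as they close: fully open they stand 13 mm farther back than shut.
Start: joints at [1.425, 0.385, 0.008, 0, -1.194, -0.259], TCP at [246.113, 574.48, 231.312] pointing down, gripper open.
Joint ranges: [-3.14, 3.14], [-1.21, 2.06], [-1.07, 1.41], [-3.16, 2.05], [-2.99, -0.16], [-3.1, 3.1]. Speed limits (rad/s): [2.79, 2.79, 3.14, 3.14, 3.14, 3.14].

## Interface

Orientations are given as a unit quaternion [x, y, z, w].
In Python, from bench import read_state, get_image, camera_model, job_done gives the robot as it stands.
- The arm moves only by the shell command python3 -m handwheel 'ROWS'. ROWS is JSON, a list of rows, each a list of 7 numbers: the shift along the tool's x, y, z in m, then the turn, a rotation vector about the tool's x, y, z in rad, then the gripper's target within -1 to 1 (fully open at 1, half-way at 0, shut at -1). In form: [[dx, dy, dz, wx, wy, wz, jaw], ...]. A call has 1 to 10 rows; each row is the pose to reach, as a shift and turn from the pose commanded when the call began, along the tool's axes at that moment; what a row does not reach only later rows make up. A row lasts 1/8 s, in which the tool goes at most 62.5 mm and 10.7 degrees, less where a joint would pass 70% of its speed; a pose out of reach is approached as far as the arm can. A call with a gripper value outside its range is refused whole. The fingers move at their own pace and stop on an object; the grip force is fixed at half the most. Time passes only in rows, so rows that repeat a pose let the fingers close. It gives the time, the measured TCP pose, the force, the opening and the grip force at its end, in the units of the state.
- read_state(): the state, without advancing time (a new reading comes with each control period).
- get_image(name): name is "side" or "top"; returns (picture, depth): 420x560x3 uint8, blue, green, red; 420x560 float32, mm along the optical axis (not along the pixel's ray), 0 where there is no reading.
- camera_model(name): a dict with "K" (3x3 intrinsics, pixels), "rvec" (rotation vector, rad) and "tvec" (3), from world to camera coordinates, as OpenCV has them. Camera axes: x right, y down, z forward; pixel columns grow to the right and rows downward; lengths in mm; the calibration is good to about 2 mm. A picture is of the moment at which its call begins. camera_model takes no time and is no camera call.
- job_done(): hands the job in; it is judged then, once.
The state is a dict: "clock": time; "joints": joint angles; "joint_vel": joint speeds; "joint_efforts": joint torques, N m; "position": TCP position; "ee_rot": TCP orientation; "contact_force": force on the tool from outside, world axes, zero at the start; "wrist_torque": the same for the moment, N m; "gripper_width": finger opening in mm; "grasp_force": force on a finger pad.
Only numpy, scipy, OpenCV 4.12 (cv2) and the standard library are available. Lean on these libraries where they do the work, as an engineer would, in place of code of your own. Each camera call takes 0.05 s, during which the arm holds its last target. There are 200 camera calls.

## Task

The food-label stand on the worktop is empty. Load the roll of yellow labels onto it: slip the roll's open core over the upright spindle so that it sits flat, all the way down on the round foot, and let go. Leave the green roll and the glass tumbler standing where they are.

Things in the scene. Friction and masses are not known exactly. Their poses are not given: they have to be found in the camera images.
- yellow_roll: Loose roll of yellow labels, standing on its flat end: 56 mm outside diameter, 60 mm tall, 0.06 to 0.13 kg, with an open cardboard core all the way through, 36 mm inside diameter (the wall is 10 mm thick). Rigid; it can be gripped across its outside from above. Thin white upright stripes run round it. Origin at the centre of its underside, z up along the core.
- green_roll: Loose roll of green labels, otherwise the same as the yellow one (56 mm outside diameter, 60 mm tall, 36 mm core), standing on its flat end. To be left alone. Origin at the centre of its underside, z up. The two rolls and the stand change places from start to start; their centres are at least 130 mm apart.
- label_stand: Label stand, fixed to the worktop: a dark round foot 110 mm in diameter whose flat top is 12 mm above the worktop, and in its centre an upright steel spindle 14 mm in diameter with a domed tip 82 mm above the worktop (70 mm above the foot's top). Origin on the spindle's axis at worktop height, z up along the spindle.
- tumbler: Clear empty drinking glass, 81 mm in diameter, 92 mm tall, standing upright behind the work. To be left alone. Origin at the centre of its underside, z up.

How it is judged (in metres and radians):
At the end, for the whole second after the job is handed in: The yellow roll is on the spindle: its axis within 15 mm of the spindle's, its underside within 5 mm of the foot's top, upright within 10 degrees and at rest. The green roll and the tumbler are within 30 mm of where they started (horizontal distance between yellow_roll and label_stand below 0.015 m and z of yellow_roll in the frame of label_stand between 0.007 and 0.017 m and angle between yellow_roll's own z axis and vertical below 0.17 rad and linear speed of yellow_roll below 0.02 m/s and distance of each of green_roll, tumbler from where it was at the start of the episode below 0.03 m); the robot touches nothing.
It fails at once if the green roll is moved by more than 30 mm or tipped (distance of green_roll from where it was at the start of the episode above 0.03 m or angle between green_roll's own z axis and vertical above 0.5 rad).
It fails at once if the tumbler is moved by more than 30 mm or tipped (distance of tumbler from where it was at the start of the episode above 0.03 m or angle between tumbler's own z axis and vertical above 0.5 rad).
It also fails if it takes over 35 s, if anything falls off the work surface, if the arm or the gripper's body presses on something with over 40 N, if the wrist force passes 120 N, or if a joint passes its speed limit or range.

## Working session

There is one attempt and no reset: what is moved stays moved. The work goes in short steps, Python scripts to look and compute and a shell command to move; the robot and the scene stay as the last step left them, time stands still between calls to the robot, and variables do not carry over. Pictures are saved under pics/ and viewed, at most 10 in all, crops included, and the job is handed in when it is done.

```bash
mkdir -p pics; cat > h.py <<'E'
import numpy as np, cv2
from bench import *
def world(name,depth):
    m=camera_model(name);K=np.array(m['K'],float);R=cv2.Rodrigues(np.array(m['rvec'],float))[0];t=np.array(m['tvec'],float).ravel()
    v,u=np.mgrid[:420,:560]
    p=np.stack([(u-K[0,2])/K[0,0]*depth,(v-K[1,2])/K[1,1]*depth,depth],-1)
    return (p-t)@R
E
python3 - <<'E'
from h import *
ims=[]
for n in('side','top'):
    i,d=get_image(n);np.savez('first_'+n,i=i,d=d);cv2.imwrite(f'pics/{n}0.png',i)
    m=camera_model(n);R=cv2.Rodrigues(np.array(m['rvec'],float))[0];print(n,-R.T@np.ravel(m['tvec']),R[2],m['K'])
s=read_state();print(s['position'],s['ee_rot'],s['gripper_width'],s['clock'],s['contact_force'])
E
```

```text
side [ 477.192355   1017.77962709  478.20346803] [ 0.1009905  -0.87491598 -0.47362744] [[526.03961915   0.         281.5917479 ]
 [  0.         526.03961915 205.02739629]
 [  0.           0.           1.        ]]
top [452.40552827 187.50032211 893.99087225] [ 0.16309106 -0.00577832 -0.9865941 ] [[425.17823552   0.         274.69381189]
 [  0.         425.17823552 204.04858834]
 [  0.           0.           1.        ]]
[245.9257258  574.00561614 230.32673146] [ 9.79568718e-01 -2.01107280e-01 -1.48641087e-04  9.83103191e-04] 85.06814928690684 0.1 [-0.22319718 -0.53672403 -0.43423873]
```

View pics/side0.png

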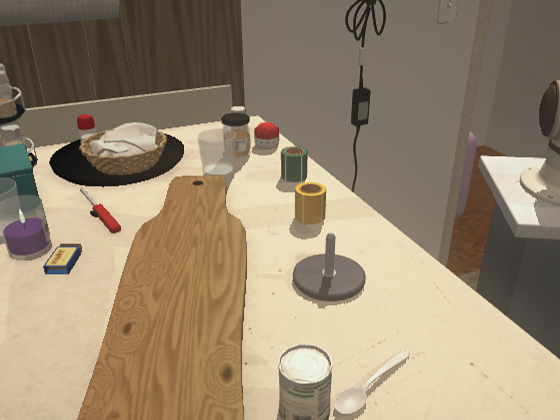

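View pics/top0.png

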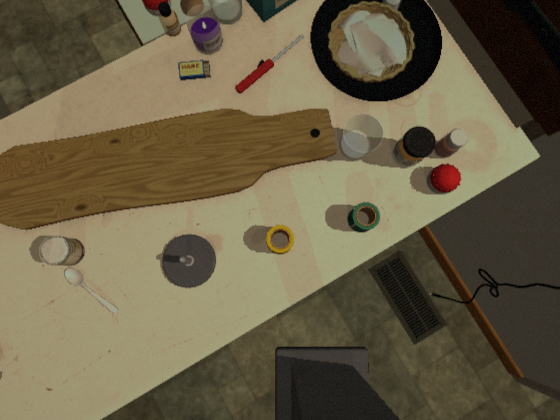

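The side view shows the yellow roll at (311,203), the stand at (330,275), the green roll at (294,164) and the tumbler at (215,158). In the top view the yellow roll is at (280,239), the foot at (189,261), the green roll at (364,217) and the tumbler at (358,138). Next I'll measure them in both views.

```bash
cat >> h.py <<'E'
def circ(P):
    A=np.c_[2*P[:,:2],np.ones(len(P))];s=np.linalg.lstsq(A,(P[:,:2]**2).sum(1),rcond=None)[0]
    return s[:2],np.sqrt(s[2]+s[0]**2+s[1]**2)
E
python3 - <<'E'
from h import *
for n,b in (('side',{'yellow':(311,203,30),'green':(294,164,25),'stand':(330,265,50)}),('top',{'yellow':(280,239,25),'green':(364,217,25),'stand':(189,261,40)})):
    f=np.load(f'first_{n}.npz');W=world(n,f['d']);hsv=cv2.cvtColor(f['i'],cv2.COLOR_BGR2HSV)
    for k,(u,v,r) in b.items():
        s=(slice(v-r,v+r),slice(u-r,u+r));P=W[s].reshape(-1,3);ok=f['d'][s].ravel()>0
        if k=='stand':
            Q=P[ok&(abs(P[:,2]-12)<5)]; print(n,'foot z',np.median(Q[:,2]),'ctr mm',(Q.min(0)+Q.max(0))/2,np.ptp(Q,axis=0))
            Q=P[ok&(P[:,2]>30)]; print('  spindle',len(Q),np.median(Q,0),Q.max(0)); continue
        Q=P[ok&(P[:,2]>20)]; zt=np.percentile(Q[:,2],97)
        T=Q[Q[:,2]>zt-4]; print(n,k,'ztop',zt,'extent ctr',(T.min(0)+T.max(0))/2,np.ptp(T,axis=0),circ(T))
E
```

```text
side yellow ztop 59.84439605956005 extent ctr [516.26918069 256.08535366  68.95149141] [ 67.41803047 209.399499    26.18924028] (array([515.44521993, 206.61759987]), np.float64(36.89641376700374))
side green ztop 59.75533447908148 extent ctr [552.52634447  77.96344984  58.52493626] [ 86.19607238 198.72627123   5.48195644] (array([550.48747039,  82.31773553]), np.float64(79.97188954139882))
side foot z 11.62837704135263 ctr mm [488.0318914  301.42129875  12.02363038] [121.26102185 236.2624597    9.94698555]
  spindle 292 [481.99862008 368.57423705  57.38276208] [488.7300116  372.98698391  82.43010109]
top yellow ztop 62.082070485026385 extent ctr [521.03575374 173.25939859  60.76316003] [54.9730093  53.08293514  5.34807512] (array([521.03493011, 173.16598514]), np.float64(23.096378523221208))
top green ztop 62.159088038774186 extent ctr [566.30597267   2.68274157  61.21585095] [52.56915549 53.70117241  6.09383899] (array([566.33128689,   2.72473747]), np.float64(23.16105662999973))
top foot z 11.621046666316637 ctr mm [480.3020673  360.17654268  12.0026384 ] [106.35450552 109.21016143   9.89843271]
  spindle 69 [479.51848033 356.78324276  75.40992652] [486.88344517 365.27224314  82.54877369]
```

```bash
cat >> h.py <<'E'
from scipy.spatial.transform import Rotation
def go(target):
    s=read_state();print('t',s['clock'],'pos',np.round(s['position'],1),'shift mm',np.round(Rotation.from_quat(s['ee_rot']).inv().apply(np.array(target)-s['position']),1))
E
python3 - <<'E'
from h import *
f=np.load('first_side.npz');W=world('side',f['d'])
for k,c in (('yellow',(521,173)),('green',(566,3))):
    P=W[(np.hypot(W[...,0]-c[0],W[...,1]-c[1])<45)&(f['d']>0)]
    T=P[P[:,2]>56];B=P[(P[:,2]>10)&(P[:,2]<50)]
    print(k,'top z',np.percentile(T[:,2],[50,95]),'rim ctr',(T.min(0)+T.max(0))/2,np.ptp(T,axis=0),'body x',B[:,0].min(),B[:,0].max(),'y max',B[:,1].max(), 'fit',circ(B[B[:,1]>c[1]+8]))
P=W[(np.hypot(W[...,0]-481,W[...,1]-361)<65)&(f['d']>0)]
S=P[(P[:,2]>30)];print('spindle',circ(S),np.percentile(S,[2,98],axis=0)); F=P[abs(P[:,2]-12)<4];print('foot',(F.min(0)+F.max(0))/2,np.ptp(F,axis=0))
go((521,173,170))
E
```

```text
yellow top z [58.63191659 60.19613331] rim ctr [522.98907218 178.45264241  58.63341562] [53.9782475  54.13407649  5.26499772] body x 494.9227618460572 549.313432718814 y max 206.82092339260254 fit (array([522.58547838, 177.08632405]), np.float64(26.890518133923624))
green top z [58.54314264 60.05572186] rim ctr [568.11185855   6.90254061  58.51665591] [55.02504422 56.60445277  4.83847676] body x 541.0215139050846 594.0396463780363 y max 37.74029349749204 fit (array([567.84462895,   6.92510568]), np.float64(26.111938969737118))
spindle (array([481.97159294, 365.54993773]), np.float64(5.173957397528601)) [[475.48452827 362.13336085  31.28141628]
 [488.40851809 371.79785878  81.3875354 ]]
foot [481.77472517 365.80126597  11.8491808 ] [108.74668939 107.50252525   7.63680934]
t 0.1 pos [245.9 574.  230.3] shift mm [410.8 260.1  60.9]
```

The two views agree to about 5 mm, and the yellow-to-stand offset is the same in both. I estimate the yellow roll at about (522,175) with its top at 60, and the stand at about (481,363).

```bash
python3 -m handwheel '[[0.041,0.026,0.006,0,0,0,1],[0.082,0.052,0.012,0,0,0,1],[0.123,0.078,0.018,0,0,0,1],[0.164,0.104,0.024,0,0,0,1],[0.205,0.130,0.03,0,0,0,1],[0.246,0.156,0.036,0,0,0,1],[0.288,0.182,0.042,0,0,0,1],[0.330,0.207,0.05,0,0,0,1],[0.371,0.233,0.06,0,0,0,1],[0.411,0.258,0.06,0,0,0,1]]'
python3 -m handwheel '[[0,0,0.03,0,0,0,1],[0,0,0.06,0,0,0,1],[0,0,0.06,0,0,0,1]]'
python3 - <<'E'
from h import *
go((522,175,100))
i,d=get_image('side');np.savez('b',i=i,d=d);cv2.imwrite('pics/side1.png',cv2.resize(i[80:300,180:450],None,fx=2.5,fy=2.5))
E
```

```text
clock: 1.35
position: [522.3, 173.7, 170.1]
ee_rot: [0.98, -0.201, -0.001, 0.001]
contact_force: [0.3, 0.2, -0.2]
gripper_width: 85.6
grasp_force: 0.0
clock: 1.72
position: [520.6, 174.2, 108.9]
ee_rot: [0.979, -0.201, -0.002, 0.002]
contact_force: [0.3, 0.4, -0.1]
gripper_width: 85.4
grasp_force: 0.0
t 1.725 pos [520.6 174.2 108.9] shift mm [ 1.  -1.4  8.8]
```

View pics/side1.png

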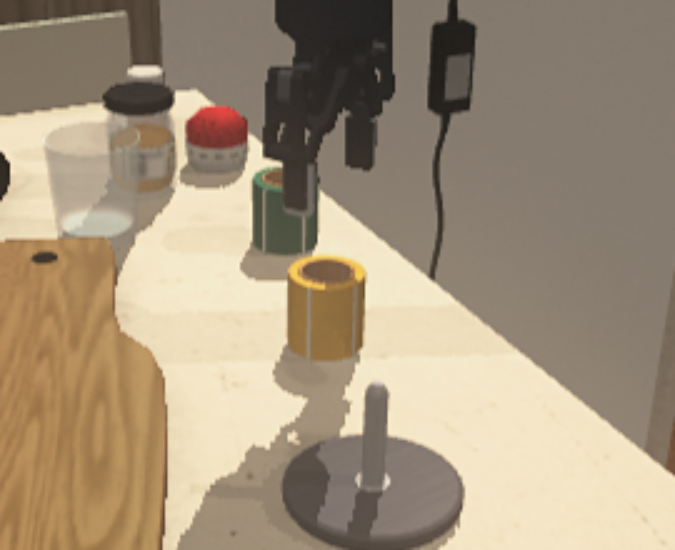

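The crop shows the gripper above the yellow roll, with the near fingertip at (297,200) and the far one at (360,155). Their midpoint is over the roll's centre at (326,275). I'll check the near fingertip against the depth.

```bash
python3 - <<'E'
from h import *
f=np.load('b.npz');W=world('side',f['d'])
for u,v in((299,160),(299,156),(324,143),(324,140)): print(u,v,W[v,u])
P=W[(abs(W[...,0]-522)<70)&(abs(W[...,1]-175)<80)&(W[...,2]>95)&(W[...,2]<135)&(f['d']>0)]
for s in (1,-1):
    Q=P[s*(P[:,1]-175)>15];print(s,len(Q),np.median(Q,0),Q.min(0),Q.max(0))
print('expected fingers',[(np.array((520.6,174.2))+k*np.array((.394,.919))).round() for k in(57,42.5,-42.5)])
go((522,175,30))
E
```

```text
299 160 [539.21365556 229.48947121 136.45354691]
299 156 [539.32238695 229.09426289 143.33520649]
324 143 [502.13157248 138.94176533 131.94901061]
324 140 [502.36456895 137.42358047 137.0329769 ]
1 83 [537.55669171 224.17043918 130.09152306] [528.29702014 213.82485641 120.81739634] [550.43325422 230.28842495 134.90413586]
-1 76 [503.84306775 136.09050748 128.34958892] [493.11608875 130.44419123 122.02748722] [513.24370792 141.99191307 134.8364179 ]
expected fingers [array([543., 227.]), array([537., 213.]), array([504., 135.])]
t 1.775 pos [521.9 175.  110.7] shift mm [ 0.2 -0.2 80.7]
```

The side camera reads about +3 mm in y, so the gripper is centred. Descend and grip.

```bash
python3 -m handwheel '[[0,0,0.025,0,0,0,1],[0,0,0.05,0,0,0,1],[0,0,0.07,0,0,0,1],[0,0,0.081,0,0,0,1],[0,0,0.081,0,0,0,1],[0,0,0.081,0,0,0,-1],[0,0,0.081,0,0,0,-1],[0,0,0.081,0,0,0,-1],[0,0,0.081,0,0,0,-1],[0,0,0.081,0,0,0,-1]]'
python3 -m handwheel '[[0,0,0,0,0,0,-1],[0,0,0,0,0,0,-1],[0,0,-0.03,0,0,0,-1],[0,0,-0.06,0,0,0,-1],[0,0,-0.09,0,0,0,-1],[0,0,-0.11,0,0,0,-1],[0,0,-0.12,0,0,0,-1],[0,0,-0.12,0,0,0,-1]]'
python3 - <<'E'
from h import *
go((481,361,150))
E
```

```text
clock: 3.02
position: [523.2, 176.0, 31.6]
ee_rot: [0.98, -0.201, 0.001, -0.001]
contact_force: [-0.1, -0.4, 6.3]
gripper_width: 53.5
grasp_force: 64.5
clock: 4.03
position: [522.2, 175.5, 150.3]
ee_rot: [0.98, -0.201, 0.0, -0.0]
contact_force: [-0.9, 0.3, -1.7]
gripper_width: 53.4
grasp_force: 63.7
t 4.025 pos [522.2 175.5 150.3] shift mm [-111.  -154.3    0.4]
```

Gripped: width is 53 mm, and the force matches about 0.1 kg. Carry it to above the spindle.

```bash
python3 -m handwheel '[[-0.018,-0.025,0,0,0,0,-1],[-0.04,-0.056,0,0,0,0,-1],[-0.062,-0.086,0,0,0,0,-1],[-0.084,-0.117,0,0,0,0,-1],[-0.101,-0.140,0,0,0,0,-1],[-0.111,-0.154,0,0,0,0,-1],[-0.111,-0.154,0,0,0,0,-1],[-0.111,-0.154,0,0,0,0,-1]]'
python3 - <<'E'
from h import *
i,d=get_image('side');W=world('side',d);cv2.imwrite('pics/side2.png',cv2.resize(i[90:310,220:440],None,fx=2.6,fy=2.6))
hsv=cv2.cvtColor(i,cv2.COLOR_BGR2HSV)
near=(np.hypot(W[...,0]-481,W[...,1]-361)<60)&(d>0)
Y=near&(hsv[...,0]>15)&(hsv[...,0]<32)&(hsv[...,1]>120)&(W[...,2]>85)
P=W[Y];print('roll z',np.percentile(P[:,2],[1,99]),'x',np.percentile(P[:,0],[1,99]),'ymax',np.percentile(P[:,1],99),'low fit',circ(P[P[:,2]<np.percentile(P[:,2],30)]))
S=W[near&(W[...,2]>25)&(W[...,2]<84)];print('spindle',len(S),np.percentile(S,[2,50,98],axis=0),circ(S))
i,d=get_image('top');W=world('top',d);hsv=cv2.cvtColor(i,cv2.COLOR_BGR2HSV)
P=W[(np.hypot(W[...,0]-481,W[...,1]-361)<60)&(d>0)&(hsv[...,0]>15)&(hsv[...,0]<32)&(hsv[...,1]>120)&(W[...,2]>85)];print('top roll',len(P))
go((481,361,150))
E
```

```text
clock: 5.03
position: [480.8, 359.8, 149.8]
ee_rot: [0.98, -0.201, -0.0, 0.001]
contact_force: [-0.7, 0.4, -0.9]
gripper_width: 53.6
grasp_force: 63.7
roll z [121.1248977  178.25598122] x [454.33247216 507.61842634] ymax 390.75966215703664 low fit (array([481.33348236, 361.56623941]), np.float64(27.206776503353282))
spindle 317 [[475.51913825 362.85150301  26.75282363]
 [481.95425814 368.73255808  54.92891569]
 [488.36379702 371.43412744  81.20865154]] (array([481.95060479, 365.48542375]), np.float64(5.200958023418227))
top roll 300
t 5.125 pos [481.1 359.7 150.2] shift mm [-0.6 -1.2  0.2]
```

View pics/side2.png

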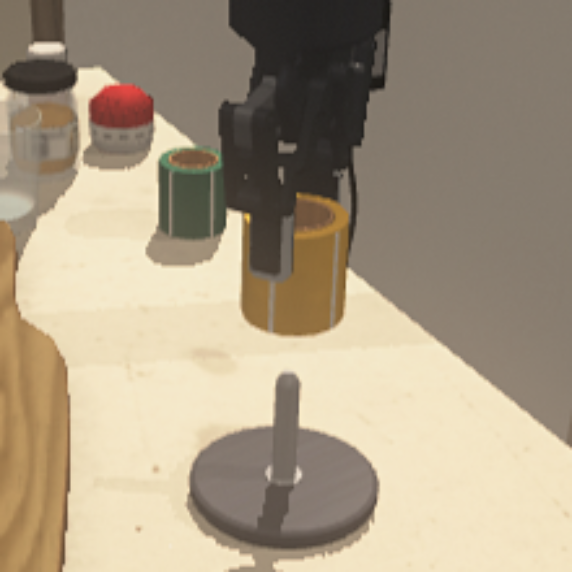

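The crop shows the roll upright with its lower edge at about (293,325). The spindle tip is at (287,378). In the same camera the roll needs about +2.5 mm in y. The bottom is near z=120, so it should land after about 108 mm.

```bash
python3 -m handwheel '[[-0.0005,-0.0025,0,0,0,0,-1],[-0.0005,-0.0025,0.015,0,0,0,-1],[-0.0005,-0.0025,0.03,0,0,0,-1],[-0.0005,-0.0025,0.045,0,0,0,-1],[-0.0005,-0.0025,0.06,0,0,0,-1],[-0.0005,-0.0025,0.075,0,0,0,-1],[-0.0005,-0.0025,0.09,0,0,0,-1],[-0.0005,-0.0025,0.1,0,0,0,-1],[-0.0005,-0.0025,0.105,0,0,0,-1],[-0.0005,-0.0025,0.105,0,0,0,-1]]'
python3 -m handwheel '[[0,0,0.0015,0,0,0,-1],[0,0,0.003,0,0,0,-1],[0,0,0.003,0,0,0,-1]]'
```

```text
clock: 6.38
position: [481.5, 363.2, 45.1]
ee_rot: [0.98, -0.201, -0.0, 0.0]
contact_force: [-0.6, -0.8, -1.7]
gripper_width: 53.5
grasp_force: 63.7
clock: 6.75
position: [481.8, 363.6, 43.6]
ee_rot: [0.98, -0.201, 0.0, -0.001]
contact_force: [-1.6, -0.4, 5.7]
gripper_width: 52.9
grasp_force: 64.5
```

The force rose to +6 N with TCP at 43, so the roll is on the foot. Release and back off straight up.

```bash
python3 -m handwheel '[[0,0,0,0,0,0,1],[0,0,0,0,0,0,1],[0,0,0,0,0,0,1],[0,0,0,0,0,0,1],[0,0,-0.02,0,0,0,1],[0,0,-0.05,0,0,0,1],[0,0,-0.09,0,0,0,1],[0,0,-0.13,0,0,0,1],[0,0,-0.16,0,0,0,1],[0,0,-0.16,0,0,0,1]]'
python3 - <<'E'
from h import *
i,d=get_image('side');W=world('side',d);cv2.imwrite('pics/side3.png',cv2.resize(i[90:310,200:420],None,fx=2.6,fy=2.6))
hsv=cv2.cvtColor(i,cv2.COLOR_BGR2HSV)
near=(np.hypot(W[...,0]-481,W[...,1]-363)<60)&(d>0)
P=W[near&(hsv[...,0]>15)&(hsv[...,0]<32)&(hsv[...,1]>120)&(W[...,2]>8)];print('roll z',np.percentile(P[:,2],[1,99]),'x',np.percentile(P[:,0],[1,99]),circ(P[P[:,2]<60]))
E
```

```text
clock: 8.0
position: [482.5, 364.3, 205.4]
ee_rot: [0.98, -0.201, 0.002, -0.003]
contact_force: [0.7, -0.2, -0.4]
gripper_width: 85.4
grasp_force: 0.0
roll z [15.04053455 72.33093454] x [455.38892582 508.44164297] (array([482.15947062, 365.67732714]), np.float64(27.135941845025616))
```

View pics/side3.png

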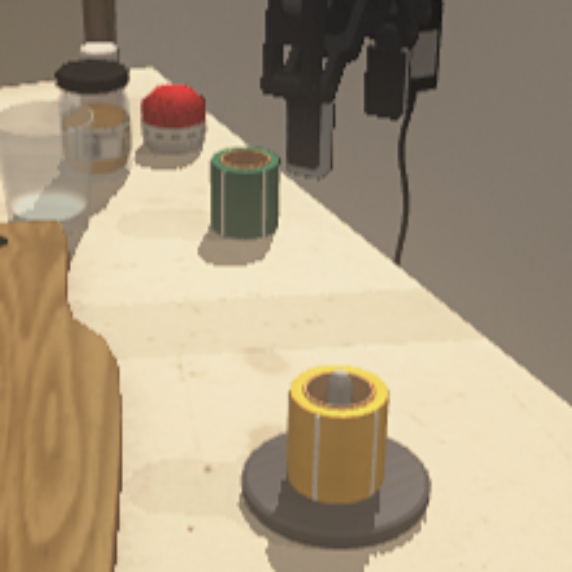

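The roll sits flat on the foot, with the spindle tip at (341,385) centred in its core and its top at z≈72. The green roll and tumbler are untouched, and the gripper is clear.

```bash
python3 -c "from bench import job_done;print(job_done())"
```

```text
the job is handed in; nothing more can be done
None
```

The yellow roll is on the spindle, flat on the foot and released, the green roll and tumbler were left where they stood, and the job is handed in; the hand-in returned no verdict.

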